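Put the thread spool away in the strut-lidded showcase

ROBOT

A 7-joint arm with a two-finger parallel gripper is mounted at the origin on the work surface. World frame = base frame: x ahead of the robot, y to its left, z up, the work surface at z = 0. Lengths are in m, angles in rad, forces in N, time in s.
With the tool pointing down it reaches from about 0.4 to 0.9 m from the base axis. Payload 5.6 kg.
Tool frame: the origin (TCP) lies between the finger pads; the fingertips stand 11 mm ahead of it and the grasp point (between the pads) lies 8 mm behind it; z points along the fingers, y is the line along which they close (so a half turn about z gives the same grasp; the last joint's range is limited). The gripper opens to 92 mm and grips with 3 to 60 N. Pads are 20 mm wide; open, the fingers measure 128 mm over their backs; the gripper's body (75 mm by 189 mm) begins 69 mm behind the grasp point.
Start: joints at [-1.261, 0.468, -0.012, 1.603, 0.006, 1.071, -0.056], TCP at [0.225, 0.61, 0.226] pointing down, gripper open.
Joint ranges: [-2.53, 2.53], [-0.31, 2.02], [-1.57, 1.55], [0.28, 2.44], [-1.29, 4.43], [0.15, 1.84], [-2.92, 2.92]. Speed limits (rad/s): [2.57, 2.57, 3.14, 3.14, 3.14, 3.14, 3.14].

INTERFACE

Orientations are given as a unit quaternion [x, y, z, w].
In Python, from plant import env gives the robot as it stands. The module is installed in compiled form; this text tells all that it offers.
- The arm moves only by the tool play_rows, never from a script. Its argument "steps" is text: rows parted by semicolons, each of 4 numbers parted by spaces: the shift along the tool's x, y, z normalised to -1 to 1, where 1 is 0.4 m, then the turn about the tool's z normalised to -1 to 1, where 1 is pi/2 rad. A call has exactly 8 rows; each row is the pose to reach, as a shift and turn from the pose commanded when the call began, along the tool's axes at that moment; what a row does not reach only later rows make up. A row lasts 1/8 s, in which the tool goes at most 62.5 mm and 10.7 degrees, less where a joint would pass 70% of its speed; a pose out of reach is approached as far as the arm can. A call with a number of a shift or a turn outside -1 to 1 is refused whole. A call with a gripper value outside its range is refused whole. "gripper" is the closure, from -1 (fully open) to 1 (shut), set as the call begins (left out, the last holds). The fingers move at their own pace and stop on an object; the grip force is fixed at half the most. Time passes only in rows, so rows that repeat a pose let the fingers close, or fill a call up. It gives the time, the measured TCP pose, the force, the opening and the grip force at its end, in the units of the state.
- env.get_obs(): the state, without advancing time (a new reading comes with each control period).
- env.camera(name): name is "side" or "top" or "wrist"; returns (picture, depth): 384x512x3 uint8, red, green, blue; 384x512 float32, m along the optical axis (not along the pixel's ray), 0 where there is no reading.
- env.get_calibration(name): a dict with "fx", "fy", "cx", "cy" (pixels), "distortion" ([k1, k2, p1, p2, k3] as OpenCV has them; the pictures are not rectified), "world_from_camera" (4x4, takes a point from camera to world coordinates). Camera axes: x right, y down, z forward; pixel columns grow to the right and rows downward; lengths in m; the calibration is good to about 2 mm. A picture is of the moment at which its call begins: read the wrist's pose just before it. get_calibration takes no time and is no camera call; for the wrist camera it gives the pose at the moment of the call.
- env.close_job(): hands the job in; it is judged then, once.
The state is a dict: "clock": time; "joint_positions": joint angles; "joint_vel": joint speeds; "joint_torque": joint torques, N m; "tool_pos": TCP position; "tool_rot": TCP orientation; "contact_force": force on the tool from outside, world axes, zero at the start; "moment": the same for the moment, N m; "opening": finger opening in m; "gripper_force": force on a finger pad.
Only numpy, scipy, OpenCV 4.12 (cv2) and the standard library are available. Lean on these libraries where they do the work, as an engineer would, in place of code of your own. Each camera call takes 0.05 s, during which the arm holds its last target. There are 200 camera calls.

TASK

Open the showcase: lift its glass lid steadily by the front tab, without forcing it, past the point where the spring struts take its weight, and let go so that it stands open on them by itself; never let it fall back. Then put away the spool that stands on the counter: set it down upright on the showcase floor, not dropped, beside the two spools already inside. Do not shift or tip those two, and leave the statuette and the bobbin on the counter as they are.

Things in the scene. Friction and masses are not known exactly. Their poses are not given: they have to be found in the camera images.
- showcase: fixed low dark-wood showcase, 220 deep (x) x 320 wide (y), rim 115 high, walls 12. Origin: centre of its underside, on the counter; x from its front (tab side, facing the robot) to its hinge side, z up. Inside, an undivided lined floor 196 x 296 at height 35. A strut along each side wall at y +-138: stay within |y| 115. Lid open, they slant from x -40, height 60 up to x 100, height 175
- lid_hinge (a point): middle of the lid's hinge axis: showcase x +110, y 0, height 115; the axis runs along the showcase's y
- lid_tab (a point): moves with the lid: middle of the outer lower edge of the pull tab, a flat plate 110 wide (y), 6 thick, projecting 30 from the lid's front; 250 from the hinge axis and, shut, 119 above the counter (4 above the hinge axis), free space below. Hook closed fingers under it, tilted 25 to 45 degrees to point down and towards the hinge; past that angle push the lid's underside
- lid (a joint): lid angle, rad: 0 shut and level, 1.53 open stop. Glass in an aluminium frame, 220 x 320 x 16, 0.75 to 1.2 kg. Shut, it takes 2 to 5 N up at the tab, less as it rises, nothing at the balance point, somewhere from 0.65 to 1.08 rad by its unknown weight. Let go below it, the lid falls shut; above it, the damped struts carry it to the stop in 2 s and hold it
- spool: the spool to put away, standing on the counter to the right of the showcase (-y side): a wound cylinder of gold thread 46 in diameter and 68 tall, black end caps 40 in diameter and 6 thick, 0.13 to 0.23 kg. Origin: centre of its underside; z along its axis, up
- stored_a: spool of the same size (46 x 68, origin under its centre) standing loose on the showcase floor, in the half nearer the hinge
- stored_b: spool of the same size (46 x 68, origin under its centre), silver thread, standing loose on the showcase floor, in the half nearer the tab
- statuette: bystander: ceramic robed figure, foot 60 in diameter, 147 tall, on the counter to the left of the showcase (+y side), origin under its centre
- bobbin: bystander: flanged bobbin, 52 in diameter, 40 tall, lying flat on the counter beyond the spool, origin under its centre
There are look-alikes about, which are no part of the job. What is shaped like the spool but blue is not meant.

How it is judged:
By the outcome, as a careful person would: the job done as asked, in the order asked, and still so for the second after the job is handed in, with the robot touching nothing.
It also fails if it takes over 64 s, if anything falls off the work surface, if the arm or the gripper's body presses on something with over 40 N, if the wrist force passes 120 N, or if a joint passes its speed limit or range.

## Working session

There is one attempt and no reset: what is moved stays moved. The work goes in short steps, Python scripts to look and compute and a tool call to move; the robot and the scene stay as the last step left them, time stands still between calls to the robot, and variables do not carry over. Pictures are saved under pics/ and viewed, at most 10 in all, crops included, and the job is handed in when it is done.

Besides the shell and the picture viewer there is one more tool, called after "Emit:" as name(argument=value, ...), one argument or row to a line, values as JSON. play_rows: Moves the arm, as the interface text tells. Scaled input: -1 to 1 covers 0.4 m each way for a shift and pi/2 rad each way for a turn. Its arguments: {"type":"object","properties":{"steps":{"type":"string"},"gripper":{"type":"number"}},"required":["steps"]}

```bash
mkdir -p pics; cat > h.py <<'E'
import numpy as np, cv2
from scipy.spatial.transform import Rotation as R
from plant import env
def snap(name,fn=None):
    c=env.get_calibration(name); p,d=env.camera(name)
    if fn: cv2.imwrite('pics/'+fn+'.png',p[:,:,::-1])
    np.savez('pics/'+(fn or name)+'.npz',p=p,d=d,K=np.array([[c['fx'],0,c['cx']],[0,c['fy'],c['cy']],[0,0,1]]),D=np.array(c['distortion'],float),T=np.array(c['world_from_camera']))
    return load(fn or name)
def load(fn): return dict(np.load('pics/'+fn+'.npz'))
def cloud(s):
    h,w=s['d'].shape; u,v=np.meshgrid(np.arange(w),np.arange(h))
    n=cv2.undistortPoints(np.stack([u,v],-1).reshape(-1,1,2).astype(float),s['K'],s['D']).reshape(h,w,2)
    P=np.concatenate([n*s['d'][...,None],s['d'][...,None]],-1)
    W=P@s['T'][:3,:3].T+s['T'][:3,3]; W[s['d']==0]=np.nan
    return W
def state():
    o=env.get_obs(); np.set_printoptions(precision=4,suppress=True)
    for k in('clock','joint_positions','tool_pos','tool_rot','contact_force','opening','gripper_force'): print(k,np.array(o[k]))
    print(R.from_quat(o['tool_rot']).as_matrix()); return o
E
python3 - <<'E'
from h import *
state()
for n in('side','top','wrist'):
    s=snap(n,n+'0'); print(n,s['T'],s['K'][0,0],s['D'])
a=[load(n+'0')['p'][:,:,::-1] for n in('side','top','wrist')]
cv2.imwrite('pics/m0.png',cv2.resize(np.vstack([np.hstack(a[:2]),np.hstack([a[2],a[2]*0])]),(800,600),interpolation=cv2.INTER_AREA))
E
```

```text
clock 0.0
joint_positions [-1.261   0.4684 -0.0116  1.6036  0.006   1.0714 -0.0563]
tool_pos [0.2245 0.6094 0.2246]
tool_rot [ 0.1755  0.9845 -0.0009 -0.0001]
contact_force [-0.6037  0.4732  0.0517]
opening 0.09218240790861791
gripper_force 0.0
[[-0.9384  0.3456 -0.0005]
 [ 0.3456  0.9384 -0.0017]
 [-0.0002 -0.0018 -1.    ]]
side [[ 0.9904 -0.0976  0.0979  0.4584]
 [-0.1378 -0.6404  0.7556 -0.7887]
 [-0.011  -0.7618 -0.6477  0.7579]
 [ 0.      0.      0.      1.    ]] 358.6190512101202 [-0.0971  0.      0.      0.      0.    ]
top [[ 0.0105 -0.9818  0.1894  0.3089]
 [-0.9999 -0.0117 -0.0056  0.0032]
 [ 0.0077 -0.1893 -0.9819  1.3828]
 [ 0.      0.      0.      1.    ]] 473.634442076666 [-0.1716  0.      0.      0.      0.    ]
wrist [[ 0.345   0.8961  0.2792  0.146 ]
 [ 0.9386 -0.3289 -0.1041  0.639 ]
 [-0.0015  0.298  -0.9546  0.3834]
 [ 0.      0.      0.      1.    ]] 320.02478577898967 [-0.039  0.     0.     0.     0.   ]
```

View pics/m0.png

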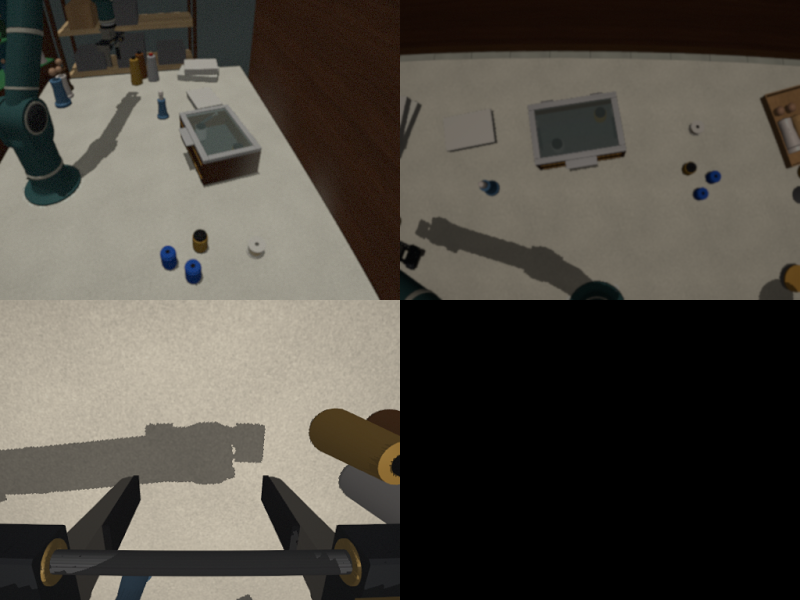

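The montage (×1.28 = raw pixels) shows the shut showcase in the top view at raw (165–290, 120–210) with its tab at (233,208). The gold spool is at (370,215), the bobbin at (378,164), the statuette at (115,239) and the blue look-alikes at (384–402, 226–248). The stored spools are faint through the glass near (201,183) and (256,143).

```bash
python3 - <<'E'
from h import *
np.set_printoptions(precision=4,suppress=True)
for n in('top0','side0'):
    s=load(n); W=cloud(s); z=W[...,2]; x=W[...,0]; y=W[...,1]
    b=s['p'].astype(int)
    reg=(x>.3)&(x<.95)&(y>-.3)&(y<.35)
    m=reg&(z>.1)&(z<.16)
    P=W[m]; print(n,'lidpts',len(P),np.nanmin(P,0),np.nanmax(P,0),np.median(P,0))
    (cx,cy),sz,a=cv2.minAreaRect(P[:,:2].astype(np.float32)); print('rect',cx,cy,sz,a)
    print(cv2.boxPoints(((cx,cy),sz,a)))
    # objects above counter
    m=((z>.025)&(z<.2)&(x>.2)&(x<.95)&(abs(y)<.6)).astype(np.uint8)
    k,l,st,c=cv2.connectedComponentsWithStats(m)
    for i in range(1,k):
        if st[i,4]>30:
            q=W[l==i]; zt=np.percentile(q[:,2],95); t=q[q[:,2]>zt-.012]
            print(st[i],q.min(0),q.max(0),'top',zt,t.mean(0),(t.max(0)+t.min(0))/2, b[l==i].mean(0))
s=load('top0');im=s['p'][95:225,150:310]
im2=load('side0')['p'][110:240,215:345]
cv2.imwrite('pics/m1.png',np.hstack([cv2.convertScaleAbs(cv2.resize(im[:,:,::-1],(490,400)),alpha=1.8),cv2.convertScaleAbs(cv2.resize(im2[:,:,::-1],(310,400)),alpha=1.8)]))
E
```

```text
top0 lidpts 9715 [ 0.4977 -0.0944  0.1   ] [0.7807 0.2555 0.1393] [0.6356 0.0777 0.1268]
rect 0.6345679759979248 0.07928740978240967 (0.2615619897842407, 0.3219572901725769) 9.622791290283203
[[ 0.4787  0.2161]
 [ 0.5325 -0.1013]
 [ 0.7904 -0.0576]
 [ 0.7366  0.2599]]
[  163   117   127   100 10047] [ 0.4977 -0.0957  0.0252] [0.7807 0.2555 0.1393] top 0.13359273338405164 [0.6376 0.0789 0.1275] [0.639  0.0805 0.1305] [63.224  63.1615 59.5606]
[  56  139   66   55 2729] [0.5732 0.3926 0.0254] [0.7414 0.5998 0.0477] top 0.042795103773789124 [0.6562 0.4983 0.0381] [0.6573 0.4962 0.0393] [110.9813 105.0583  97.0004]
[373 154  17  17 230] [ 0.6529 -0.4005  0.033 ] [ 0.7036 -0.3506  0.0481] top 0.04543994595978725 [ 0.6787 -0.3755  0.0407] [ 0.6782 -0.3755  0.0409] [107.4261 101.4261  93.6913]
[362 206  18  18 241] [ 0.4958 -0.3584  0.0273] [ 0.5418 -0.3139  0.0758] top 0.07256962961419822 [ 0.5187 -0.3354  0.0679] [ 0.5197 -0.3366  0.0682] [35.7054 29.6307 20.7676]
[392 218  19  17 245] [ 0.4631 -0.4495  0.0257] [ 0.5077 -0.4054  0.0773] top 0.07200778224161208 [ 0.4852 -0.4266  0.0678] [ 
[... 998 characters left out ...]
293  20  27 447] [ 0.4952 -0.3631  0.0251] [ 0.5398 -0.3197  0.0708] top 0.06870409368941213 [ 0.5175 -0.3438  0.0657] [ 0.5178 -0.3412  0.0638] [54.689  45.8613 29.1051]
[317 303  24  20 374] [ 0.6522 -0.404   0.0351] [ 0.7047 -0.3511  0.0435] top 0.04174370729829381 [ 0.678  -0.3778  0.0394] [ 0.6784 -0.3775  0.0393] [150.8182 147.3021 137.7005]
[205 314  21  28 474] [ 0.4025 -0.4042  0.0252] [ 0.4451 -0.36    0.071 ] top 0.06908746136950215 [ 0.4235 -0.384   0.066 ] [ 0.4234 -0.3815  0.0641] [26.9304 49.1477 94.6814]
[236 332  22  28 521] [ 0.4628 -0.4541  0.0257] [ 0.5082 -0.412   0.0715] top 0.0694490635552013 [ 0.4854 -0.4337  0.0663] [ 0.486  -0.4325  0.0645] [30.5835 52.5547 96.6084]
```

View pics/m1.png

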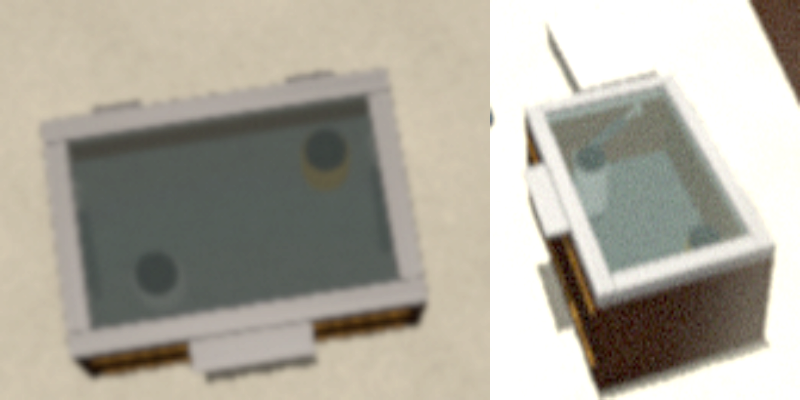

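Emit:
play_rows(
  steps="-0.07 -0.06 -0.035 -0.04; -0.14 -0.125 -0.07 -0.083; -0.2 -0.185 -0.105 -0.125; -0.275 -0.25 -0.14 -0.166; -0.345 -0.31 -0.175 -0.21; -0.41 -0.37 -0.21 -0.25; -0.48 -0.43 -0.245 -0.29; -0.55 -0.495 -0.28 -0.332",
  gripper=1,
)

```text
clock: 1.15
tool_pos: [0.363, 0.3469, 0.3379]
tool_rot: [-0.085, 0.996, -0.0, -0.0]
contact_force: [-0.7, 0.8, 0.4]
opening: 0.0137
gripper_force: 0.0
```

Emit:
play_rows(
  steps="-0.03 -0.09 -0.07 0; -0.06 -0.18 -0.14 0; -0.09 -0.27 -0.2 0; -0.12 -0.36 -0.27 0; -0.15 -0.45 -0.34 0; -0.18 -0.54 -0.4 0; -0.2 -0.62 -0.47 0; -0.227 -0.704 -0.53 0",
)

```text
clock: 2.15
tool_pos: [0.4996, 0.0847, 0.5506]
tool_rot: [-0.084, 0.996, 0.0, 0.0]
contact_force: [-0.0, -0.2, 0.3]
opening: 0.0005
gripper_force: 0.0
```

```bash
python3 - <<'E'
from h import *
state()
E
```

```text
clock 2.15
joint_positions [-0.5335  0.0537  0.322   1.4276 -0.0173  1.6626  1.526 ]
tool_pos [0.4996 0.0847 0.5506]
tool_rot [-0.0843  0.9964  0.0002  0.0002]
contact_force [-0.0491 -0.246   0.3468]
opening 0.000505466694158286
gripper_force 0.0
[[-0.9858 -0.168   0.0004]
 [-0.168   0.9858  0.0003]
 [-0.0004  0.0003 -1.    ]]
```

Emit:
play_rows(
  steps="0 0 -0.1 0; 0 0 -0.2 0; 0 0 -0.3 0; 0 0 -0.4 0; 0 0 -0.5 0; 0 0 -0.6 0; 0 0 -0.6 0; 0 0 -0.6 0",
)

```text
clock: 3.15
tool_pos: [0.4948, 0.0852, 0.6719]
tool_rot: [-0.084, 0.996, 0.004, 0.041]
contact_force: [0.0, 0.3, 0.5]
opening: 0.0002
gripper_force: 0.0
```

```bash
python3 - <<'E'
from h import *
state()
E
```

```text
clock 3.15
joint_positions [-1.2807  0.029   1.1118  1.2051 -0.0279  1.8415  1.5614]
tool_pos [0.4948 0.0852 0.6719]
tool_rot [-0.0845  0.9956  0.004   0.0408]
contact_force [0.0312 0.3132 0.4893]
opening 0.00020245427829684582
gripper_force 0.0
[[-0.9824 -0.1685  0.0806]
 [-0.1679  0.9857  0.0148]
 [-0.0819  0.001  -0.9966]]
```

Emit:
play_rows(
  steps="0 0 0.1 0; 0 0 0.2 0; 0 0 0.3 0; 0 0 0.4 0; 0 0 0.4 0; 0 0 0.4 0; 0 0 0.4 0; 0 0 0.4 0",
)

```text
clock: 4.15
tool_pos: [0.5083, 0.0874, 0.5135]
tool_rot: [-0.084, 0.996, 0.004, 0.042]
contact_force: [0.4, -0.7, 0.7]
opening: 0.0
gripper_force: 0.0
```

```bash
python3 - <<'E'
from h import *
state()
E
```

```text
clock 4.15
joint_positions [-1.3171 -0.0406  1.0718  1.5792  0.041   1.4983  1.494 ]
tool_pos [0.5083 0.0874 0.5135]
tool_rot [-0.0841  0.9956  0.004   0.0416]
contact_force [ 0.3904 -0.6516  0.7156]
opening 4.2085731193817165e-05
gripper_force 0.0
[[-0.9824 -0.1678  0.0822]
 [-0.1672  0.9858  0.015 ]
 [-0.0835  0.001  -0.9965]]
```

Emit:
play_rows(
  steps="0.03 0 -0.12 0; 0.06 0 -0.24 0; 0.09 0 -0.36 0; 0.12 0 -0.48 0; 0.15 0 -0.6 0; 0.18 0 -0.72 0; 0.2 0 -0.85 0; 0.2 0 -0.85 0",
)

```text
clock: 5.15
tool_pos: [0.432, 0.0702, 0.6964]
tool_rot: [-0.083, 0.994, 0.0, 0.074]
contact_force: [-0.7, 0.6, 0.2]
opening: 0.0004
gripper_force: 0.0
```

```bash
python3 - <<'E'
from h import *
state()
E
```

```text
clock 5.15
joint_positions [-0.2229 -0.0833 -0.0288  1.2471  0.023   1.8326  1.4925]
tool_pos [0.432  0.0702 0.6964]
tool_rot [-0.0827  0.9939  0.      0.0736]
contact_force [-0.7447  0.6001  0.239 ]
opening 0.0004495100060654297
gripper_force 0.0
[[-0.9755 -0.1643  0.1462]
 [-0.1643  0.9863  0.0122]
 [-0.1462 -0.0121 -0.9892]]
```

Emit:
play_rows(
  steps="0 0 -0.12 0; 0 0 -0.24 0; 0 0 -0.36 0; 0 0 -0.48 0; 0 0 -0.6 0; 0 0 -0.7 0; 0 0 -0.8 0; 0 0 -0.8 0",
)

```text
clock: 6.15
tool_pos: [0.4209, 0.0691, 0.739]
tool_rot: [-0.083, 0.99, 0.003, 0.113]
contact_force: [-1.1, -0.1, 0.1]
opening: 0.0001
gripper_force: 0.0
```

```bash
python3 - <<'E'
from h import *
state()
E
```

```text
clock 6.15
joint_positions [ 0.4811 -0.1032 -0.6121  1.1566 -0.0556  1.8415  1.5821]
tool_pos [0.4209 0.0691 0.739 ]
tool_rot [-0.0832  0.9901  0.003   0.1134]
contact_force [-1.0599 -0.0916  0.0558]
opening 0.0001310738050817948
gripper_force 0.0
[[-0.9605 -0.1654  0.224 ]
 [-0.164   0.9861  0.0248]
 [-0.225  -0.0129 -0.9743]]
```

Emit:
play_rows(
  steps="0 0 -1 0; 0 0 -1 0; 0 0 -1 0; 0 0 -1 0; 0 0 -1 0; 0 0 -1 0; 0 0 -1 0; 0 0 -1 0",
)

```text
clock: 7.15
tool_pos: [0.4021, 0.0674, 0.7748]
tool_rot: [-0.082, 0.985, 0.005, 0.153]
contact_force: [-0.6, -0.6, -0.6]
opening: 0.0008
gripper_force: 0.0
```

```bash
python3 - <<'E'
from h import *
state()
E
```

```text
clock 7.15
joint_positions [ 0.1949 -0.153  -0.3518  1.1361 -0.0402  1.8414  1.5594]
tool_pos [0.4021 0.0674 0.7748]
tool_rot [-0.0823  0.9848  0.005   0.1531]
contact_force [-0.5777 -0.6382 -0.6014]
opening 0.0008191532901931269
gripper_force 0.0
[[-0.9396 -0.1636  0.3007]
 [-0.1605  0.9864  0.035 ]
 [-0.3024 -0.0154 -0.9531]]
```

Emit:
play_rows(
  steps="-0.3 0 -0.95 0; -0.3 0 -0.95 0; -0.3 0 -0.95 0; -0.3 0 -0.95 0; -0.3 0 -0.95 0; -0.3 0 -0.95 0; -0.3 0 -0.95 0; -0.3 0 -0.95 0",
)

```text
clock: 8.15
tool_pos: [0.4336, 0.0737, 0.8212]
tool_rot: [-0.082, 0.977, 0.008, 0.195]
contact_force: [-0.2, 0.1, 0.3]
opening: 0.0003
gripper_force: 0.0
```

Emit:
play_rows(
  steps="-0.35 0 -0.9 0; -0.35 0 -0.9 0; -0.35 0 -0.9 0; -0.35 0 -0.9 0; -0.35 0 -0.9 0; -0.35 0 -0.9 0; -0.35 0 -0.9 0; -0.35 0 -0.9 0",
)

```text
clock: 9.15
tool_pos: [0.4466, 0.0767, 0.8646]
tool_rot: [-0.081, 0.968, 0.011, 0.237]
contact_force: [0.4, -0.8, 0.4]
opening: 0.0004
gripper_force: 0.0
```

```bash
python3 - <<'E'
from h import *
state()
E
```

```text
clock 9.15
joint_positions [ 0.9232 -0.0572 -1.0393  0.8496 -0.0534  1.8415  1.5841]
tool_pos [0.4466 0.0767 0.8646]
tool_rot [-0.0813  0.9681  0.0114  0.2367]
contact_force [ 0.3693 -0.7577  0.4119]
opening 0.0004103661591156943
gripper_force 0.0
[[-0.8747 -0.1628  0.4565]
 [-0.152   0.9865  0.0606]
 [-0.4602 -0.0164 -0.8877]]
```

Emit:
play_rows(
  steps="-0.4 0 -0.85 0; -0.4 0 -0.85 0; -0.4 0 -0.85 0; -0.4 0 -0.85 0; -0.4 0 -0.85 0; -0.4 0 -0.85 0; -0.4 0 -0.85 0; -0.4 0 -0.85 0",
)

```text
clock: 10.15
tool_pos: [0.4423, 0.077, 0.9054]
tool_rot: [-0.081, 0.957, 0.015, 0.277]
contact_force: [-0.0, 0.8, 0.8]
opening: 0.0004
gripper_force: 0.0
```

```bash
cat >> h.py <<'E'
def tool(p,q=None,pos=None):
    "world target(s) -> normalised tool shift from the present pose"
    o=env.get_obs(); M=R.from_quat(o['tool_rot'] if q is None else q).as_matrix()
    return (np.atleast_2d(p)-(o['tool_pos'] if pos is None else pos))@M/.4
yaw=np.radians(9.65); X=np.array([np.cos(yaw),np.sin(yaw),0]); Y=np.array([-np.sin(yaw),np.cos(yaw),0]); Z=np.array([0,0,1.])
H=np.array([.5062,.0557,0])+.25*X+.115*Z
def edge(th):
    f=th+np.arctan2(4,250); return H-.25*np.cos(f)*X+.25*np.sin(f)*Z
E
python3 - <<'E'
from h import *
o=state(); M=R.from_quat(o['tool_rot']).as_matrix(); print('tilt',np.degrees(np.arccos(-M[2,2])),'yaw',np.degrees(np.arctan2(M[1,2],M[0,2])), H)
# TCP such that point (-.010,0,-.009) of tool touches edge, then backed 30mm horizontally
c=np.array([-.010,0,-.009])
for b in(.12,.03,0):
    p=edge(0)-M@c-b*X; print(b,p,'tip',p+M@[0,0,.011],tool(p))
E
```

```text
clock 10.15
joint_positions [ 0.9802 -0.0572 -1.0808  0.764  -0.0663  1.8415  1.5893]
tool_pos [0.4423 0.077  0.9054]
tool_rot [-0.0812  0.9574  0.0153  0.2767]
contact_force [-0.0235  0.7979  0.8163]
opening 0.0004028646843880635
gripper_force 0.0
[[-0.8337 -0.164   0.5274]
 [-0.147   0.9863  0.0742]
 [-0.5323 -0.0157 -0.8464]]
tilt 32.17837024100602 yaw 8.0125022250481 [0.7527 0.0976 0.115 ]
0.12 [0.3843 0.0348 0.1061] tip [0.3901 0.0356 0.0967] [[ 1.2001 -0.049   1.6072]]
0.03 [0.4731 0.0499 0.1061] tip [0.4789 0.0507 0.0967] [[ 1.0097 -0.0482  1.727 ]]
0 [0.5026 0.0549 0.1061] tip [0.5084 0.0557 0.0967] [[ 0.9462 -0.0479  1.7669]]
```

Emit:
play_rows(
  steps="0.06 0 0.1 0; 0.13 -0.005 0.21 0; 0.2 -0.01 0.315 0; 0.27 -0.012 0.42 0; 0.34 -0.015 0.525 0; 0.4 -0.02 0.63 0; 0.47 -0.02 0.735 0; 0.54 -0.025 0.84 0",
)

```text
clock: 11.15
tool_pos: [0.4653, 0.0852, 0.6049]
tool_rot: [-0.1, 0.958, 0.023, 0.269]
contact_force: [-0.1, 3.3, 0.4]
opening: 0.0008
gripper_force: 0.0
```

Emit:
play_rows(
  steps="0.06 0 0.1 0; 0.13 -0.005 0.2 0; 0.2 -0.01 0.3 0; 0.26 -0.012 0.4 0; 0.33 -0.015 0.5 0; 0.39 -0.02 0.6 0; 0.46 -0.02 0.69 0; 0.5 -0.02 0.75 0",
)

```text
clock: 12.15
tool_pos: [0.4537, 0.0527, 0.2437]
tool_rot: [-0.082, 0.96, 0.015, 0.268]
contact_force: [0.2, -0.5, 0.4]
opening: 0.0007
gripper_force: 0.0
```

```bash
python3 - <<'E'
from h import *
o=state(); M=R.from_quat(o['tool_rot']).as_matrix(); print('tilt',np.degrees(np.arccos(-M[2,2])),'yaw',np.degrees(np.arctan2(M[1,2],M[0,2])), H)
c=np.array([-.010,0,-.009])
for b in(.06,.03,0,-.01):
    p=edge(0)-M@c-b*X; print(b,p,tool(p))
s=snap('wrist','w1'); W=cloud(s)
cv2.imwrite('pics/w1v.png',cv2.convertScaleAbs(s['p'][:,:,::-1],alpha=1.5))
E
```

```text
clock 12.15
joint_positions [ 0.0766 -0.1221 -0.2669  2.3945 -0.0126  0.322   1.5556]
tool_pos [0.4537 0.0527 0.2437]
tool_rot [-0.0824  0.9598  0.0154  0.268 ]
contact_force [ 0.1992 -0.491   0.4309]
opening 0.0006968750557110144
gripper_force 0.0
[[-0.8428 -0.1664  0.512 ]
 [-0.1499  0.986   0.0737]
 [-0.517  -0.0146 -0.8558]]
tilt 31.14659942940241 yaw 8.189097889784295 [0.7527 0.0976 0.115 ]
0.06 [0.4433 0.0448 0.1061] [[ 0.2028 -0.0102  0.2794]]
0.03 [0.4728 0.0498 0.1061] [[ 0.1386 -0.0101  0.3182]]
0 [0.5024 0.0549 0.1061] [[ 0.0744 -0.01    0.357 ]]
-0.01 [0.5123 0.0565 0.1061] [[ 0.053  -0.0099  0.3699]]
```

View pics/w1v.png

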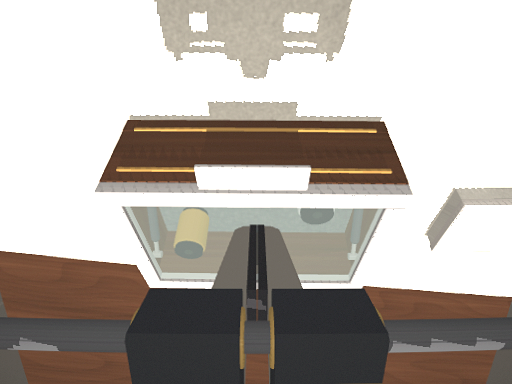

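Emit:
play_rows(
  steps="0.018 0 0.04 0; 0.036 0 0.08 0; 0.054 -0.005 0.12 0; 0.072 -0.005 0.16 0; 0.09 -0.005 0.2 0; 0.108 -0.01 0.24 0; 0.125 -0.01 0.28 0; 0.139 -0.01 0.318 0",
)

```text
clock: 13.2
tool_pos: [0.4476, 0.0357, 0.1065]
tool_rot: [-0.095, 0.972, -0.014, 0.216]
contact_force: [-0.5, -0.4, -0.8]
opening: 0.0001
gripper_force: 0.0
```

```bash
python3 - <<'E'
from h import *
o=state(); M=R.from_quat(o['tool_rot']).as_matrix(); print('tilt',np.degrees(np.arccos(-M[2,2])))
W=cloud(load('w1'))
for r in range(160,196,3): print(r,W[r,215],W[r,290])
c=np.array([-.010,0,-.009])
for b in(.03,.01,0,-.01):
    p=edge(0)-M@c-b*X; print(b,p,tool(p))
E
```

```text
clock 13.2
joint_positions [ 0.6604  0.3451 -0.9404  2.4357  1.4506  0.3443  0.2129]
tool_pos [0.4476 0.0357 0.1065]
tool_rot [-0.0953  0.9716 -0.0138  0.2163]
contact_force [-0.4717 -0.3861 -0.7934]
opening 9.176923963621604e-05
gripper_force 0.0
[[-0.8883 -0.1793  0.4229]
 [-0.1912  0.9814  0.0145]
 [-0.4177 -0.068  -0.9061]]
tilt 25.03421196555454
160 [0.5464 0.0199 0.0821] [0.5323 0.1003 0.0814]
163 [0.5459 0.0204 0.0872] [0.5312 0.0997 0.0873]
166 [0.5154 0.0218 0.1222] [0.5036 0.0909 0.1213]
169 [0.517  0.0222 0.1245] [0.5051 0.0911 0.1237]
172 [0.5209 0.0225 0.1247] [0.5084 0.0919 0.1243]
175 [0.5252 0.0227 0.1244] [nan nan nan]
178 [0.529  0.023  0.1248] [0.516  0.0938 0.1247]
181 [0.5328 0.0234 0.1252] [0.5189 0.0945 0.1258]
184 [0.538  0.0236 0.1244] [0.5239 0.0958 0.125 ]
187 [0.5425 0.024  0.1244] [0.5286 0.097  0.1246]
190 [0.5442 0.0243 0.1268] [0.5317 0.0977 0.1258]
193 [0.5445 0.0247 0.1304] [0.5326 0.0977 0.1289]
0.03 [0.4716 0.0489 0.1067] [[-0.0597  0.0216  0.0254]]
0.01 [0.4913 0.0522 0.1067] [[-0.1051  0.021   0.0464]]
0 [0.5012 0.0539 0.1067] [[-0.1278  0.0207  0.0569]]
-0.01 [0.511  0.0556 0.1067] [[-0.1505  0.0204  0.0674]]
```

```bash
sed -i 's/\[.5062,.0557,0\]/[.508,.0557,0]/' h.py; python3 - <<'E'
from h import *
o=env.get_obs(); M=R.from_quat(o['tool_rot']).as_matrix()
c=np.array([-.010,0,-.014])
for b in(.03,.01,0): print(b,tool(edge(0)-M@c-b*X).round(3))
E
```

```text
0.03 [[-0.064  0.021  0.04 ]]
0.01 [[-0.109  0.02   0.061]]
0 [[-0.132  0.02   0.071]]
```

Emit:
play_rows(
  steps="-0.02 0.01 0.02 0; -0.04 0.02 0.035 0; -0.064 0.02 0.04 0; -0.085 0.02 0.05 0; -0.1 0.02 0.057 0; -0.115 0.02 0.064 0; -0.127 0.02 0.069 0; -0.132 0.02 0.071 0",
)

```text
clock: 14.2
tool_pos: [0.5039, 0.0548, 0.1012]
tool_rot: [-0.096, 0.972, -0.013, 0.215]
contact_force: [-0.7, -0.4, 0.0]
opening: 0.0005
gripper_force: 0.0
```

```bash
python3 - <<'E'
from h import *
o=state(); M=R.from_quat(o['tool_rot']).as_matrix(); print('tilt',np.degrees(np.arccos(-M[2,2])))
print('resid',tool(edge(0)-M@[-.010,0,-.014]))
s=snap('side','s1'); cv2.imwrite('pics/s1v.png',cv2.convertScaleAbs(cv2.resize(s['p'][90:260,170:340,::-1],(600,600)),alpha=1.5))
for a in(.05,.1,.15,.2,.25,.3,.35): print(a,((edge(a)-edge(0))@M/.4).round(3))
E
```

```text
clock 14.2
joint_positions [ 0.5776  0.4577 -0.9116  2.3144  1.4156  0.429   0.265 ]
tool_pos [0.5039 0.0548 0.1012]
tool_rot [-0.0957  0.9719 -0.0126  0.2145]
contact_force [-0.7052 -0.4328  0.0476]
opening 0.00048714578162358836
gripper_force 0.0
[[-0.8896 -0.1807  0.4194]
 [-0.1914  0.9814  0.0166]
 [-0.4146 -0.0655 -0.9076]]
tilt 24.8193104071829
resid [[-0.0031 -0.0026 -0.0009]]
0.05 [-0.014 -0.002 -0.028]
0.1 [-0.03  -0.004 -0.055]
0.15 [-0.046 -0.006 -0.081]
0.2 [-0.065 -0.008 -0.106]
0.25 [-0.084 -0.01  -0.131]
0.3 [-0.104 -0.012 -0.154]
0.35 [-0.126 -0.015 -0.177]
```

View pics/s1v.png

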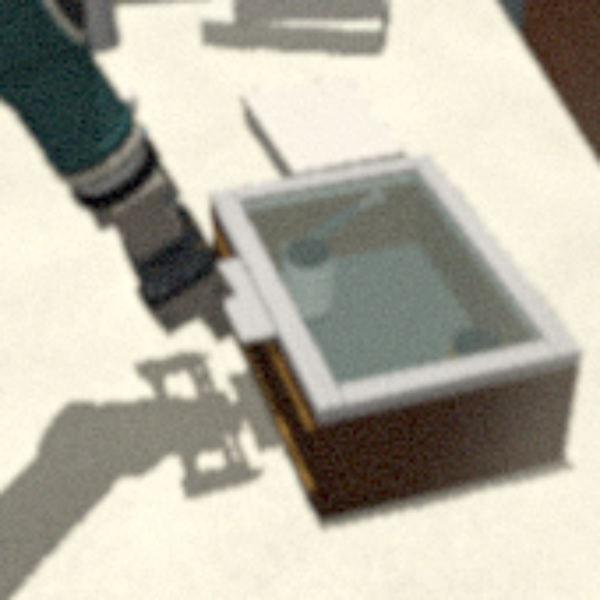

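The crop shows the closed fingers reaching in under the tab at about crop (235,300), with no contact yet. I'll start the lift along the arc.

Emit:
play_rows(
  steps="-0.008 0 0.003 0; -0.016 0 0.004 0; -0.022 -0.002 -0.008 0; -0.03 -0.003 -0.024 0; -0.038 -0.004 -0.04 0; -0.046 -0.005 -0.054 0; -0.055 -0.006 -0.07 0; -0.066 -0.007 -0.085 0",
)

```text
clock: 15.25
tool_pos: [0.5103, 0.0558, 0.1415]
tool_rot: [-0.096, 0.973, -0.013, 0.212]
contact_force: [-7.1, -0.5, -2.5]
opening: 0.0003
gripper_force: 3.4
```

```bash
python3 - <<'E'
from h import *
o=state(); M=R.from_quat(o['tool_rot']).as_matrix(); print('tilt',np.degrees(np.arccos(-M[2,2])))
def lid(s):
    W=cloud(s); d=W-H; a=d@X; b=d@Y; c=d[...,2]
    rr=np.hypot(a,c); m=(rr>.17)&(rr<.26)&(c>.0)&(a<.02)&(abs(b)<.15)&(abs(b)>.06)
    th=np.arctan2(c,-a)[m]; return m.sum(),np.percentile(th,[10,50,90])
print(lid(snap('side')),lid(snap('top')))
for a in(.15,.2,.25,.3,.35,.4,.45,.5,.55,.6): print(a,((edge(a)-edge(.15))@M/.4).round(3))
E
```

```text
clock 15.25
joint_positions [ 0.6906  0.4037 -1.0345  2.2687  1.1488  0.468   0.5284]
tool_pos [0.5103 0.0558 0.1415]
tool_rot [-0.0956  0.9725 -0.0131  0.2118]
contact_force [-7.1047 -0.4938 -2.5008]
opening 0.00028576061859449955
gripper_force 3.378718295851346
[[-0.892  -0.1803  0.4144]
 [-0.1914  0.9814  0.0149]
 [-0.4094 -0.066  -0.91  ]]
tilt 24.500143341997635
(np.int64(729), array([0.017 , 0.2273, 0.2476])) (np.int64(1451), array([0.1661, 0.2313, 0.2521]))
0.15 [0. 0. 0.]
0.2 [-0.018 -0.002 -0.025]
0.25 [-0.037 -0.004 -0.05 ]
0.3 [-0.058 -0.006 -0.074]
0.35 [-0.079 -0.008 -0.096]
0.4 [-0.102 -0.01  -0.117]
0.45 [-0.126 -0.012 -0.138]
0.5 [-0.15  -0.015 -0.157]
0.55 [-0.176 -0.016 -0.174]
0.6 [-0.202 -0.018 -0.191]
```

Emit:
play_rows(
  steps="-0.018 -0.002 -0.025 0; -0.037 -0.004 -0.05 0; -0.058 -0.006 -0.074 0; -0.079 -0.008 -0.096 0; -0.102 -0.01 -0.117 0; -0.126 -0.012 -0.138 0; -0.15 -0.015 -0.157 0; -0.176 -0.016 -0.174 0",
)

```text
clock: 16.35
tool_pos: [0.5482, 0.0624, 0.2366]
tool_rot: [-0.096, 0.972, -0.013, 0.214]
contact_force: [-2.0, -1.4, -1.5]
opening: 0.0002
gripper_force: 1.3
```

```bash
python3 - <<'E'
from h import *
o=state(); M=R.from_quat(o['tool_rot']).as_matrix(); print('tilt',np.degrees(np.arccos(-M[2,2])))
def lid(s):
    W=cloud(s); d=W-H; a=d@X; b=d@Y; c=d[...,2]
    rr=np.hypot(a,c); m=(rr>.17)&(rr<.26)&(c>.0)&(a<.02)&(abs(b)<.15)&(abs(b)>.06)
    th=np.arctan2(c,-a)[m]; return m.sum(),np.percentile(th,[10,50,90])
print(lid(snap('side')),lid(snap('top')))
for p in (-.010,-.024),(-.01,-.014),(-.01,-.004),(-.01,.006):
  e=o['tool_pos']+M@[p[0],0,p[1]]-H; print(p,np.hypot(e@X,e[2]),np.arctan2(e[2],-(e@X)))
for a in np.arange(.55,1.4,.05): print(a.round(2),((edge(a)-edge(.55))@M/.4).round(3))
E
```

```text
clock 16.35
joint_positions [ 0.9066  0.3717 -1.2927  2.102   0.8265  0.648   0.8718]
tool_pos [0.5482 0.0624 0.2366]
tool_rot [-0.0956  0.972  -0.0129  0.2144]
contact_force [-1.9556 -1.351  -1.5269]
opening 0.00021665677098442357
gripper_force 1.3388673368660875
[[-0.8898 -0.1803  0.4193]
 [-0.1914  0.9814  0.0159]
 [-0.4143 -0.066  -0.9077]]
tilt 24.807139952681197
(np.int64(439), array([0.0054, 0.6291, 0.651 ])) (np.int64(1299), array([0.5989, 0.6486, 0.6693]))
(-0.01, -0.024) 0.2567604882543414 0.612262932820157
(-0.01, -0.014) 0.24819038257060172 0.591964553765958
(-0.01, -0.004) 0.2397298232892487 0.5702239362961854
(-0.01, 0.006) 0.23139082706508937 0.5469046188842344
0.55 [0. 0. 0.]
0.6 [-0.027 -0.002 -0.016]
0.65 [-0.054 -0.004 -0.031]
0.7 [-0.082 -0.006 -0.045]
0.75 [-0.111 -0.008 -0.057]
0.8 [-0.14  -0.009 -0.068]
0.85 [-0.17  -0.011 -0.077]
0.9 [-0.2   -0.013 -0.085]
0.95 [-0.231 -0.014 -0.091]
1.0 [-0.262 -0.016 -0.096]
1.05 [-0.293 -0.017 -0.099]
1.1 [-0.324 -0.018 -0.1  ]
1.15 [-0.355 -0.02  -0.1  ]
1.2 [-0.386 -0.021 -0.099]
1.25 [-0.417 -0.022 -0.096]
1.3 [-0.448 -0.023 -0.091]
1.35 [-0.479 -0.024 -0.085]
```

Emit:
play_rows(
  steps="-0.027 -0.002 -0.016 0; -0.054 -0.004 -0.031 0; -0.082 -0.006 -0.045 0; -0.111 -0.008 -0.057 0; -0.14 -0.009 -0.068 0; -0.17 -0.011 -0.077 0; -0.2 -0.013 -0.085 0; -0.231 -0.014 -0.091 0",
)

```text
clock: 17.45
tool_pos: [0.6167, 0.0744, 0.3083]
tool_rot: [-0.096, 0.972, -0.013, 0.215]
contact_force: [-0.8, -1.3, -0.3]
opening: -0.0
gripper_force: 0.3
```

```bash
python3 - <<'E'
from h import *
o=state(); M=R.from_quat(o['tool_rot']).as_matrix(); print('tilt',np.degrees(np.arccos(-M[2,2])))
for p in (-.01,-.014),(-.01,.006):
  e=o['tool_pos']+M@[p[0],0,p[1]]-H; print(p,np.hypot(e@X,e[2]),np.arctan2(e[2],-(e@X)))
for a in np.arange(.95,1.4,.05): print(a.round(2),((edge(a)-edge(.95))@M/.4).round(3))
E
```

```text
clock 17.45
joint_positions [ 0.8372  0.4367 -1.3042  1.8749  0.7727  0.8405  0.9719]
tool_pos [0.6167 0.0744 0.3083]
tool_rot [-0.0958  0.9719 -0.0126  0.2147]
contact_force [-0.8469 -1.257  -0.2858]
opening -3.747279089807965e-05
gripper_force 0.2594851327419434
[[-0.8895 -0.1808  0.4197]
 [-0.1916  0.9813  0.0166]
 [-0.4149 -0.0656 -0.9075]]
tilt 24.836624271381407
(-0.01, -0.014) 0.2506075882401037 0.9948229298470844
(-0.01, 0.006) 0.2308663673314072 0.9822674936298181
0.95 [0. 0. 0.]
1.0 [-0.031 -0.001 -0.005]
1.05 [-0.062 -0.003 -0.008]
1.1 [-0.093 -0.004 -0.009]
1.15 [-0.124 -0.005 -0.009]
1.2 [-0.156 -0.007 -0.008]
1.25 [-0.187 -0.008 -0.005]
1.3 [-0.217 -0.009  0.   ]
1.35 [-0.248 -0.01   0.006]
```

Emit:
play_rows(
  steps="-0.031 -0.001 -0.005 0; -0.062 -0.003 -0.008 0; -0.093 -0.004 -0.009 0; -0.124 -0.005 -0.009 0; -0.156 -0.007 -0.008 0; -0.187 -0.008 -0.005 0; -0.217 -0.009 0 0; -0.248 -0.01 0.006 0",
)

```text
clock: 18.45
tool_pos: [0.7066, 0.0895, 0.347]
tool_rot: [-0.096, 0.972, -0.013, 0.214]
contact_force: [-0.2, 0.4, 0.3]
opening: 0.0006
gripper_force: 0.0
```

```bash
cat >> h.py <<'E'
def lid(s):
    W=cloud(s); d=W-H; a=d@X; b=d@Y; c=d[...,2]
    rr=np.hypot(a,c); m=(rr>.17)&(rr<.26)&(c>.0)&(a<.05)&(abs(b)<.15)&(abs(b)>.06)
    th=np.arctan2(c,-a)[m]; return m.sum(),np.percentile(th,[10,50,90])
E
python3 - <<'E'
from h import *
o=state(); print(lid(snap('side')),lid(snap('top')))
E
```

```text
clock 18.45
joint_positions [ 0.6419  0.5567 -1.2067  1.6226  0.8208  0.9925  1.0082]
tool_pos [0.7066 0.0895 0.347 ]
tool_rot [-0.0958  0.9719 -0.0127  0.2145]
contact_force [-0.18    0.3796  0.3491]
opening 0.0006293248446690516
gripper_force 0.0
[[-0.8896 -0.1808  0.4194]
 [-0.1917  0.9813  0.0165]
 [-0.4145 -0.0657 -0.9077]]
(np.int64(509), array([0.0048, 1.5323, 1.567 ])) (np.int64(791), array([0.0275, 1.545 , 1.5835]))
```

Emit:
play_rows(
  steps="0.08 -0.1 0 0.01; 0.155 -0.2 0 0.02; 0.23 -0.3 0 0.04; 0.31 -0.4 0 0.05; 0.39 -0.5 0 0.06; 0.47 -0.61 0 0.08; 0.54 -0.71 0.005 0.09; 0.62 -0.81 0.005 0.1",
  gripper=-0.4,
)

```text
clock: 19.55
tool_pos: [0.5437, -0.2776, 0.2633]
tool_rot: [-0.019, 0.976, 0.004, 0.215]
contact_force: [1.7, -0.6, -0.2]
opening: 0.064
gripper_force: 0.0
```

```bash
python3 - <<'E'
from h import *
o=state(); M=R.from_quat(o['tool_rot']).as_matrix()
t=snap('top','t2'); print(lid(t))
def objs(s):
    W=cloud(s); z=W[...,2]; x=W[...,0]; y=W[...,1]
    m=((z>.02)&(z<.08)&(x>.38)&(x<.72)&(y<-.25)&(y>-.5)).astype(np.uint8)
    k,l,st,c=cv2.connectedComponentsWithStats(m)
    for i in range(1,k):
        if st[i,4]>60:
            q=W[l==i]; t=q[q[:,2]>.058] if q[:,2].max()>.058 else q
            print(st[i],q.min(0),q.max(0),(t.max(0)+t.min(0))/2,s['p'][l==i].mean(0))
objs(snap('wrist','w2'))
p=np.array([.518,-.3385,.046])+M@[0,0,.008]
for h in(.12,.06,0): print(h,tool(p+[0,0,h]))
# stored spools, top view
W=cloud(t); d=W-(H-.11*X); a,b,z=d@X,d@Y,W[...,2]
m=((abs(a)<.095)&(abs(b)<.13)&(z>.09)&(z<.112)).astype(np.uint8)
k,l,st,c=cv2.connectedComponentsWithStats(m)
for i in range(1,k):
    if st[i,4]>40: print(st[i],a[l==i].min(),a[l==i].max(),b[l==i].min(),b[l==i].max(),z[l==i].mean())
v=[cv2.convertScaleAbs(load(n)['p'][:,:,::-1],alpha=g) for n,g in(('w2',1.2),('t2',2))]
cv2.imwrite('pics/v2.png',np.hstack([cv2.resize(v[0],(400,300)),cv2.resize(v[1][70:256,120:368],(400,300))]))
E
```

```text
clock 19.55
joint_positions [ 1.576   0.6496 -1.4139  1.9042  0.7169  0.7806  1.5149]
tool_pos [ 0.5437 -0.2776  0.2633]
tool_rot [-0.019   0.9765  0.004   0.2149]
contact_force [ 1.7006 -0.6442 -0.1759]
opening 0.0639753141994591
gripper_force 0.0
[[-0.9069 -0.0389  0.4195]
 [-0.0354  0.9992  0.016 ]
 [-0.4198 -0.0003 -0.9076]]
(np.int64(1008), array([0.0115, 1.5423, 1.5813]))
[  75    0   64   59 2881] [ 0.4646 -0.4502  0.0201] [ 0.5095 -0.4062  0.0702] [ 0.4871 -0.4282  0.0641] [ 34.1482  59.6182 112.9847]
[ 180   33   49   59 2226] [ 0.4964 -0.3608  0.0201] [ 0.5391 -0.3162  0.0704] [ 0.5179 -0.3388  0.0642] [44.3163 37.1222 25.8513]
[ 167  160   39   34 1002] [ 0.6527 -0.403   0.02  ] [ 0.7054 -0.3511  0.0416] [ 0.6791 -0.3771  0.0308] [190.0289 181.013  167.3952]
0.12 [[ 0.1555 -0.1381  0.2097]]
0.06 [[ 0.218  -0.1384  0.346 ]]
0 [[ 0.2805 -0.1387  0.4824]]
[248 137  16  17 204] 0.02476611921610296 0.06831632843019361 -0.11381177475720076 -0.06942636343350023 0.10139887682528916
[193 177  17  16 210] -0.06564424412052401 -0.01978072606656389 0.054895537313920086 0.1000928648387544 0.10158643523762292
```

View pics/v2.png

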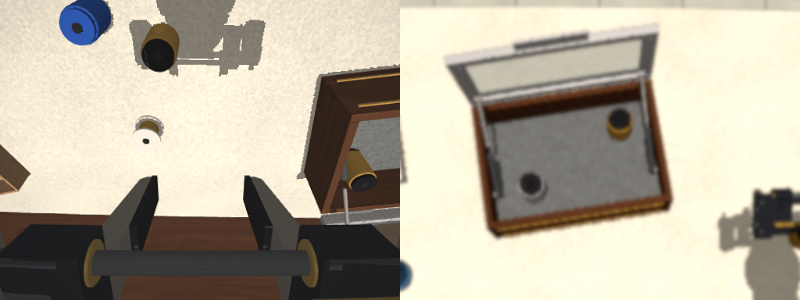

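The left panel shows the gold spool at about (160,48), clear of the blue one. The right panel shows the lid standing open and both stored spools upright at about (619,122) and (531,185). I'm descending on the spool.

Emit:
play_rows(
  steps="0.05 -0.046 0.07 0; 0.1 -0.092 0.14 0; 0.155 -0.138 0.21 0; 0.155 -0.138 0.21 0; 0.186 -0.138 0.278 0; 0.218 -0.138 0.346 0; 0.25 -0.139 0.414 0; 0.28 -0.139 0.482 0",
)

```text
clock: 20.65
tool_pos: [0.5281, -0.3316, 0.0431]
tool_rot: [-0.02, 0.976, 0.004, 0.216]
contact_force: [0.4, -0.3, -0.2]
opening: 0.0643
gripper_force: 0.0
```

```bash
python3 - <<'E'
from h import *
o=state(); M=R.from_quat(o['tool_rot']).as_matrix()
print('grasp',o['tool_pos']-M@[0,0,.008])
E
```

```text
clock 20.65
joint_positions [ 1.3707  0.8446 -0.9545  2.0039  1.0902  0.4043  1.3551]
tool_pos [ 0.5281 -0.3316  0.0431]
tool_rot [-0.02    0.9761  0.0039  0.2164]
contact_force [ 0.4238 -0.272  -0.1685]
opening 0.06434355780562741
gripper_force 0.0
[[-0.9056 -0.0406  0.4222]
 [-0.0373  0.9992  0.0162]
 [-0.4225 -0.0011 -0.9063]]
grasp [ 0.5247 -0.3317  0.0504]
```

Emit:
play_rows(
  steps="0 0 0 0; 0 0 0 0; 0 0 0 0; 0 0 0 0; 0 0 0 0; 0 0 0 0; 0 0 0 0; 0 0 0 0",
)

```text
clock: 21.65
tool_pos: [0.5262, -0.3324, 0.0416]
tool_rot: [-0.019, 0.976, 0.004, 0.215]
contact_force: [0.1, 0.2, -1.3]
opening: 0.0644
gripper_force: 0.0
```

```bash
python3 - <<'E'
from h import *
o=state(); M=R.from_quat(o['tool_rot']).as_matrix()
print('grasp',o['tool_pos']-M@[0,0,.008], tool(np.array([.518,-.3388,.046])+M@[0,0,.008]))
E
```

```text
clock 21.65
joint_positions [ 1.3726  0.8464 -0.9531  2.0044  1.0894  0.4057  1.3572]
tool_pos [ 0.5262 -0.3324  0.0416]
tool_rot [-0.0193  0.9764  0.0043  0.2149]
contact_force [ 0.1182  0.1674 -1.2997]
opening 0.06436151086608667
gripper_force 0.0
[[-0.9069 -0.0394  0.4195]
 [-0.0358  0.9992  0.0166]
 [-0.4198  0.0001 -0.9076]]
grasp [ 0.5228 -0.3326  0.0488] [[ 0.0144 -0.0151  0.0011]]
```

Emit:
play_rows(
  steps="0.005 -0.005 0 0; 0.01 -0.01 0 0; 0.014 -0.015 0.001 0; 0.014 -0.015 0.001 0; 0.014 -0.015 0.001 0; 0.014 -0.015 0.001 0; 0.014 -0.015 0.001 0; 0.014 -0.015 0.001 0",
)

```text
clock: 22.65
tool_pos: [0.5215, -0.3386, 0.0389]
tool_rot: [-0.019, 0.976, 0.004, 0.215]
contact_force: [-0.6, 1.1, 1.0]
opening: 0.064
gripper_force: 0.0
```

Emit:
play_rows(
  steps="0 0 0 0; 0 0 0 0; 0 0 0 0; 0 0 0 0; 0 0 0 0; 0 0 0 0; 0 0 0 0; 0 0 0 0",
  gripper=1,
)

```text
clock: 23.65
tool_pos: [0.5215, -0.3386, 0.0389]
tool_rot: [-0.019, 0.976, 0.004, 0.215]
contact_force: [-0.5, 0.7, -0.0]
opening: 0.0457
gripper_force: 30.0
```

```bash
python3 - <<'E'
from h import *
o=state(); M=R.from_quat(o['tool_rot']).as_matrix()
g=o['tool_pos']-M@[0,0,.008]; print('grasp',g)
C=H-.11*X; C[2]=0; T=C+.005*X-.008*Y; print('place xy',T)
p0=o['tool_pos']
off=np.array([T[0]-.518,T[1]+.3388,0])
print('up',tool(p0+[0,0,.15]),'over',tool(p0+off+[0,0,.15]),'down',tool(p0+off+[0,0,.036]))
E
```

```text
clock 23.65
joint_positions [ 1.3875  0.8539 -0.9538  2.0034  1.0896  0.4057  1.3737]
tool_pos [ 0.5215 -0.3386  0.0389]
tool_rot [-0.0193  0.9764  0.0043  0.2149]
contact_force [-0.4501  0.6928 -0.0273]
opening 0.04570615011799615
gripper_force 29.9999338388443
[[-0.9069 -0.0394  0.4195]
 [-0.0358  0.9992  0.0166]
 [-0.4198  0.     -0.9076]]
grasp [ 0.5181 -0.3388  0.0461]
place xy [0.6523 0.0721 0.    ]
up [[-0.1574  0.     -0.3403]] over [[-0.4987  1.0133 -0.1825]] down [[-0.379   1.0133  0.0762]]
```

Emit:
play_rows(
  steps="-0.03 0 -0.065 0; -0.075 0 -0.16 0; -0.12 0 -0.26 0; -0.157 0 -0.34 0; -0.18 0.07 -0.33 0; -0.21 0.16 -0.315 0; -0.245 0.26 -0.3 0; -0.277 0.355 -0.285 0",
)

```text
clock: 24.65
tool_pos: [0.5681, -0.1934, 0.1884]
tool_rot: [-0.019, 0.977, 0.004, 0.214]
contact_force: [0.2, -0.4, -2.6]
opening: 0.0454
gripper_force: 30.0
```

Emit:
play_rows(
  steps="-0.03 0.09 0.014 0; -0.06 0.18 0.028 0; -0.09 0.27 0.042 0; -0.12 0.36 0.056 0; -0.15 0.45 0.07 0; -0.18 0.54 0.084 0; -0.205 0.61 0.095 0; -0.222 0.658 0.102 0",
)

```text
clock: 25.65
tool_pos: [0.6553, 0.0741, 0.1886]
tool_rot: [-0.02, 0.977, 0.005, 0.214]
contact_force: [0.1, -0.3, -2.2]
opening: 0.0455
gripper_force: 30.0
```

```bash
python3 - <<'E'
from h import *
o=state()
p=np.array([.5215+.6523-.518,-.3386+.0721+.3388,.0389])
for h in(.15,.08,.045,.0365): print(h,tool(p+[0,0,h]))
print(lid(snap('top','t3')))
s=snap('side','s3'); cv2.imwrite('pics/v3.png',np.hstack([cv2.resize(cv2.convertScaleAbs(load('t3')['p'][70:256,120:368,::-1],alpha=2),(400,300)),cv2.resize(cv2.convertScaleAbs(s['p'][70:250,170:410,::-1],alpha=1.3),(400,300))]))
E
```

```text
clock 25.65
joint_positions [ 0.5683  0.5606 -0.9839  1.9181  0.987   0.6595  0.6361]
tool_pos [0.6553 0.0741 0.1886]
tool_rot [-0.0202  0.9765  0.0045  0.2144]
contact_force [ 0.15   -0.2543 -2.1988]
opening 0.045519037974287364
gripper_force 29.999124705791473
[[-0.9073 -0.0414  0.4185]
 [-0.0375  0.9991  0.0175]
 [-0.4188  0.0002 -0.9081]]
0.15 [[-0.0011 -0.0047 -0.0002]]
0.08 [[ 0.0722 -0.0047  0.1587]]
0.045 [[ 0.1088 -0.0047  0.2381]]
0.0365 [[ 0.1177 -0.0047  0.2574]]
(np.int64(1659), array([0.7676, 1.5163, 1.5714]))
```

View pics/v3.png

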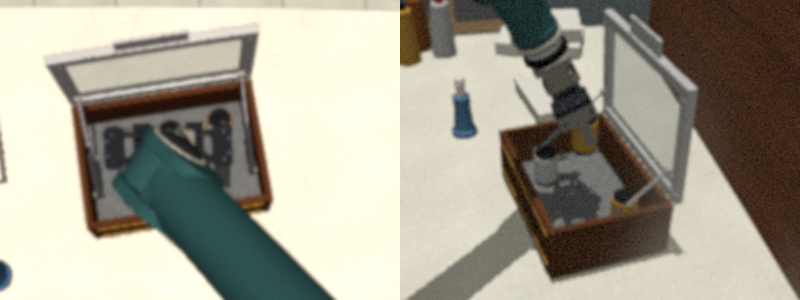

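The right panel shows the spool held upright above the middle of the showcase at about (585,130), with the lid open and the stored spools in place. I'm lowering it.

Emit:
play_rows(
  steps="0.013 -0.005 0.028 0; 0.028 -0.005 0.06 0; 0.042 -0.005 0.092 0; 0.057 -0.005 0.125 0; 0.072 -0.005 0.158 0; 0.086 -0.005 0.188 0; 0.098 -0.005 0.215 0; 0.108 -0.005 0.237 0",
)

```text
clock: 26.75
tool_pos: [0.6562, 0.07, 0.0838]
tool_rot: [-0.019, 0.977, 0.004, 0.215]
contact_force: [-0.5, 0.4, -2.2]
opening: 0.0454
gripper_force: 30.0
```

```bash
python3 - <<'E'
from h import *
o=state(); p=np.array([.5215+.6523-.518,-.3386+.0721+.3388,.0389])
for h in(.045,.037,.035,.033): print(h,tool(p+[0,0,h]))
W=cloud(load('t2')); C=H-.11*X; d=W-C; a,b=d@X,d@Y
m=(abs(a)<.03)&(abs(b)<.04); print('floor',np.median(W[m][:,2]))
E
```

```text
clock 26.75
joint_positions [ 0.4175  0.6678 -0.7744  1.981   1.2719  0.5112  0.3627]
tool_pos [0.6562 0.07   0.0838]
tool_rot [-0.0192  0.9765  0.0042  0.2145]
contact_force [-0.4967  0.3955 -2.1749]
opening 0.04544823313818276
gripper_force 29.99943494796753
[[-0.9072 -0.0393  0.4189]
 [-0.0357  0.9992  0.0165]
 [-0.4192  0.     -0.9079]]
0.045 [[ 0.0007  0.0059 -0.0005]]
0.037 [[0.0091 0.0059 0.0176]]
0.035 [[0.0112 0.0059 0.0222]]
0.033 [[0.0133 0.0059 0.0267]]
floor 0.034984038216469004
```

Floor measured at 35 mm. I'm easing the last 10 mm down slowly.

Emit:
play_rows(
  steps="0.003 0 0.005 0; 0.005 0 0.009 0; 0.007 0 0.013 0; 0.009 0 0.017 0; 0.01 0 0.019 0; 0.011 0 0.021 0; 0.011 0 0.022 0; 0.011 0 0.022 0",
)

```text
clock: 27.75
tool_pos: [0.6562, 0.0702, 0.0751]
tool_rot: [-0.019, 0.976, 0.004, 0.215]
contact_force: [0.1, -0.0, -0.8]
opening: 0.0457
gripper_force: 30.0
```

Emit:
play_rows(
  steps="0 0 0.001 0; 0.001 0 0.002 0; 0.001 0 0.003 0; 0.002 0 0.004 0; 0.002 0 0.004 0; 0.002 0 0.004 0; 0.002 0 0.004 0; 0.002 0 0.004 0",
)

```text
clock: 28.75
tool_pos: [0.6564, 0.0702, 0.0739]
tool_rot: [-0.019, 0.976, 0.004, 0.215]
contact_force: [-3.5, -1.1, 6.2]
opening: 0.0456
gripper_force: 30.0
```

Emit:
play_rows(
  steps="0 0 0 0; 0 0 0 0; 0 0 0 0; 0 0 0 0; 0 0 0 0; 0 0 0 0; 0 0 0 0; 0 0 0 0",
  gripper=-0.3,
)

```text
clock: 29.75
tool_pos: [0.6561, 0.0702, 0.0733]
tool_rot: [-0.019, 0.976, 0.004, 0.215]
contact_force: [0.5, 0.5, -1.1]
opening: 0.0597
gripper_force: 0.0
```

Emit:
play_rows(
  steps="0 0 -0.03 0; 0 0 -0.08 0; 0 0 -0.14 0; 0 0 -0.2 0; 0 0 -0.28 0; 0 0 -0.36 0; 0 0 -0.44 0; 0 0 -0.5 0",
)

```text
clock: 30.75
tool_pos: [0.5715, 0.0673, 0.2564]
tool_rot: [-0.02, 0.976, 0.004, 0.215]
contact_force: [0.5, -0.2, 0.4]
opening: 0.0599
gripper_force: 0.0
```

Emit:
play_rows(
  steps="0 -0.08 -0.03 0; 0 -0.18 -0.06 0; 0 -0.28 -0.09 0; 0 -0.38 -0.12 0; 0 -0.48 -0.15 0; 0 -0.58 -0.15 0; 0 -0.65 -0.15 0; 0 -0.65 -0.15 0",
)

```text
clock: 31.75
tool_pos: [0.5569, -0.196, 0.3092]
tool_rot: [-0.017, 0.976, 0.004, 0.215]
contact_force: [-0.4, 0.0, -0.6]
opening: 0.0599
gripper_force: 0.0
```

```bash
python3 - <<'E'
from h import *
o=state(); t=snap('top','t4'); s=snap('side','s4'); print(lid(t),lid(s))
W=cloud(t); d=W-(H-.11*X); a,b,z=d@X,d@Y,W[...,2]
m=((abs(a)<.095)&(abs(b)<.13)&(z>.09)&(z<.112)).astype(np.uint8)
k,l,st,c=cv2.connectedComponentsWithStats(m)
for i in range(1,k):
    if st[i,4]>40: print(st[i],a[l==i].min(),a[l==i].max(),b[l==i].min(),b[l==i].max(),z[l==i].mean(),z[l==i].std())
cv2.imwrite('pics/v4.png',np.hstack([cv2.resize(cv2.convertScaleAbs(t['p'][70:256,90:338,::-1],alpha=2),(400,300)),cv2.resize(cv2.convertScaleAbs(s['p'][70:250,170:410,::-1],alpha=1.3),(400,300))]))
E
```

```text
clock 31.75
joint_positions [ 1.5243  0.5028 -1.4635  1.9121  0.5858  0.7909  1.4545]
tool_pos [ 0.5569 -0.196   0.3092]
tool_rot [-0.0174  0.9765  0.0043  0.2148]
contact_force [-0.3874  0.0077 -0.567 ]
opening 0.05988977273764949
gripper_force 0.0
[[-0.9071 -0.0358  0.4193]
 [-0.0322  0.9994  0.0159]
 [-0.4196  0.0009 -0.9077]]
(np.int64(1017), array([0.0111, 1.5419, 1.58  ])) (np.int64(663), array([1.5121, 1.5336, 1.5676]))
[248 137  16  16 201] 0.023720973900275947 0.06794978307682563 -0.11341004339343522 -0.06955131934916473 0.10156122450610446 0.004194834500891711
[221 157  17  16 205] -0.01992008165299586 0.02369566899700617 -0.0312671159762149 0.014098003518855635 0.101355749054754 0.003936429271469203
[193 177  17  16 212] -0.06488164137035574 -0.019578092788952204 0.05505378287443698 0.10012572196207978 0.10136024472974571 0.004200621490576007
```

View pics/v4.png

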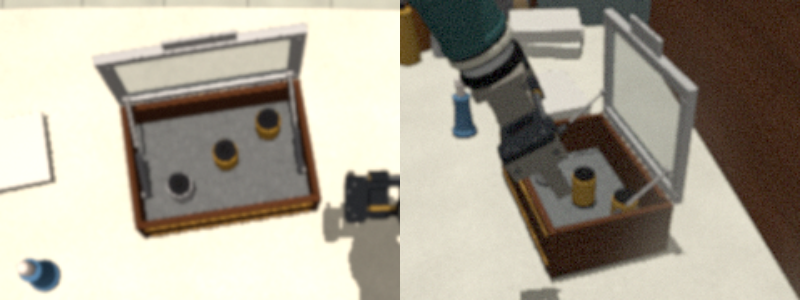

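The pictures show all three spools upright, with ours in the middle at about (225,153) in the left panel. The lid is at its stop, the two stored spools haven't moved, and the gripper is clear of everything.

```bash
python3 -c "
from plant import env
print(env.close_job())"
```

```text
the job is handed in; nothing more can be done
None
```

The job is handed in at about 32 s of the 64 s: the lid stands open on its struts at the stop, the gold spool stands upright between the two stored spools, which have not measurably moved, and I did not touch the statuette or bobbin.

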